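# Open the cable box and switch on the charger

## Task

The big charger block plugged into the power strip in the white cable box is switched off. Push the box's lid up by its front lip with a fingertip and tip it right over to the back until it leans open by itself; then let go of it and press down the front half of the rocker switch in front of the big charger, so that it snaps on, leaving the other two switches off. Only push with the fingers: do not pinch the lid, pick nothing up, and leave the box, the plugs and everything else on the desk where they are.

Things in the scene. Friction and masses are not known exactly. Their poses are not given: they have to be found in the camera images.
- cable_box: White cable box, outside 150 (x) x 240 (y) x 100 mm high without the lid, walls 5 mm, about 2 kg with all in it, standing loose on rubber feet. Origin: centre of its underside; x points to the back (the hinge side), y to the left as seen from the front, z up. The front wall's inner face is at x -70 mm.
- power_strip: Grey power strip fixed on the box's floor, 80 (x) x 190 (y) x 40 mm, flat top 46 mm above the desk, axes as the box's. Three outlets in a row along y, 56 mm apart, each with its own black rocker switch towards the front. Origin: centre of its underside, 12 mm behind the box's centre and 6 mm above the desk
- lid (a joint): The lid's hinge, along y on the box's back rim (x +75 mm, z 100 mm in the box frame). 0 = shut, grows as it opens, 1.92 = stop. It balances just short of 1.57 (upright): below about 1.45 it falls shut, beyond about 1.6 it falls open and leans on the stop. The lid weighs about 0.24 kg, is 246 mm wide and runs 171 mm from the hinge to its front edge.
- lid_lip (a point): Middle of the lower front edge of the lid. Shut, it is 101 mm above the desk and 96 mm in front of the box's centre; the lid overhangs the front wall by 21 mm as a full-width lip, 8 mm thick. Axes as the lid's: x from the lip to the hinge, z out of the lid's top.
- lid_panel: Light wood panel, 161 x 236 x 4 mm, inlaid on the lid's upper side, 5 mm inside its edges. Origin on the lid's hinge line, at the panel's underside. A push from below never touches it; a finger pressing on it while the lid is part open counts as pinching the lid.
- charger: The big charger block, black, 34 (x) x 46 (y) x 44 mm, plugged into one of the three outlets by a round foot; its top is 90 mm above the desk. Which outlet differs from run to run. Origin: underside of its foot, 38 mm above the desk, on the outlet's centre.
- small_plug: Small black plug cube, 28 x 28 x 18 mm, in another outlet; its top is 64 mm above the desk. Origin as the charger's.
- socket_cap: Flat black round cover, 37 mm across, in the third outlet; its top is 50 mm above the desk. Origin as the charger's.
- switch_left (a joint): Rocker switch of the left outlet (left is +y of the box). 0 = off, front half raised; 0.42 = on, front half pressed flat. It is a snap switch: past the middle (0.21) it flips on by itself and stays; about 5 N on the raised front end.
- rocker_left (a point): Pivot line of the left outlet's rocker, mid-width on its top face, 51 mm above the desk; axes as the box's. The rocker is 20 mm wide in y and reaches 13 mm to front and back. Off, its front end stands 5 mm higher and its rear half is level; on, the front half is level and the rear end up. A fingertip that reaches behind the pivot line is blocked by the rising rear half.
- outlet_left (a point): Centre of the left outlet at the strip's top face, 46 mm above the desk, 34 mm behind its rocker's pivot line; axes as the box's.
- switch_middle (a joint): Rocker switch of the middle outlet (left is +y of the box). 0 = off, front half raised; 0.42 = on, front half pressed flat. It is a snap switch: past the middle (0.21) it flips on by itself and stays; about 5 N on the raised front end.
- rocker_middle (a point): Pivot line of the middle outlet's rocker, mid-width on its top face, 51 mm above the desk; axes as the box's. The rocker is 20 mm wide in y and reaches 13 mm to front and back. Off, its front end stands 5 mm higher and its rear half is level; on, the front half is level and the rear end up. A fingertip that reaches behind the pivot line is blocked by the rising rear half.
- outlet_middle (a point): Centre of the middle outlet at the strip's top face, 46 mm above the desk, 34 mm behind its rocker's pivot line; axes as the box's.
- switch_right (a joint): Rocker switch of the right outlet (left is +y of the box). 0 = off, front half raised; 0.42 = on, front half pressed flat. It is a snap switch: past the middle (0.21) it flips on by itself and stays; about 5 N on the raised front end.
- rocker_right (a point): Pivot line of the right outlet's rocker, mid-width on its top face, 51 mm above the desk; axes as the box's. The rocker is 20 mm wide in y and reaches 13 mm to front and back. Off, its front end stands 5 mm higher and its rear half is level; on, the front half is level and the rear end up. A fingertip that reaches behind the pivot line is blocked by the rising rear half.
- outlet_right (a point): Centre of the right outlet at the strip's top face, 46 mm above the desk, 34 mm behind its rocker's pivot line; axes as the box's.
- parts_jar: Screw-top jar, 50 mm across and 48 mm high, standing behind the box; leave it. Origin: centre of its underside.
- battery_a: Standing battery, 14 mm across and 50 mm high, by the box's right end; leave it. Origin: centre of its underside.
- battery_b: Second standing battery of the same size, by the box's right end; leave it. Origin: centre of its underside.
- usb_stick: USB stick, 57 x 18 x 8 mm, lying in front of the box, under the lip; leave it. Origin: centre of its underside.
- earbud_case: Shut earbud case, 47 x 58 x 25 mm, behind the box at the left; leave it. Origin: centre of its underside.
- led_remote: Flat remote, 86 x 40 x 8 mm, lying on the desk mat at the left of the box; leave it. Origin: centre of its underside.
- mouse: Computer mouse, 120 x 59 x 39 mm, on the desk mat at the left; leave it. Origin: centre of its underside.

How it is judged:
On the way, in this order (a step that is already met when the one before it is completed fails the run):
1. the lid leans open against its stop by itself, untouched (value of joint lid above 1.8 rad and contact force between each of the fingers, the arm and cable_box below 0.1 N), for 0.2 s.
2. the rocker in front of the big charger is pressed fully on, the lid still open (((horizontal distance between charger and outlet_left below 0.015 m and value of joint switch_left above 0.36 rad and value of joint each of switch_middle, switch_right below 0.08 rad) or (horizontal distance between charger and outlet_middle below 0.015 m and value of joint switch_middle above 0.36 rad and value of joint each of switch_left, switch_right below 0.08 rad) or (horizontal distance between charger and outlet_right below 0.015 m and value of joint switch_right above 0.36 rad and value of joint each of switch_left, switch_middle below 0.08 rad)) and value of joint lid above 1.8 rad), for 0.1 s.
At the end, for the whole second after the job is handed in: The lid leans open by itself past 1.8 rad; the switch in front of the outlet that holds the big charger is on (beyond 0.36 of 0.42 rad) and the other two are off (under 0.08 rad); the box is at rest within 40 mm of where it stood (all of step 2 and velocity of joint lid below 0.1 rad/s and distance of cable_box from where it was at the start of the episode below 0.04 m and linear speed of cable_box below 0.02 m/s); the robot touches nothing.
It fails at once if a switch other than the big charger's is pressed on ((horizontal distance between charger and outlet_left above 0.035 m and value of joint switch_left above 0.21 rad) or (horizontal distance between charger and outlet_middle above 0.035 m and value of joint switch_middle above 0.21 rad) or (horizontal distance between charger and outlet_right above 0.035 m and value of joint switch_right above 0.21 rad)).
It fails at once if the lid is pinched: a finger presses on its wooden top while it is part open (value of joint lid between 0.12 and 1.6 rad and contact force between the fingers and lid_panel above 1 N).
It fails at once if the box is shoved more than 40 mm, lifted or tipped (distance of cable_box from where it was at the start of the episode above 0.04 m or height (world z) of cable_box above 0.015 m or angle between cable_box's own z axis and vertical above 0.1 rad).
It fails at once if a plug is pulled out or knocked loose (more than 8 mm up from its recess) (z of any of charger, small_plug, socket_cap in the frame of cable_box above 0.046 m).
It fails at once if another thing on the desk is moved more than 30 mm (distance of any of parts_jar, battery_a, battery_b, usb_stick, earbud_case, led_remote, mouse from where it was at the start of the episode above 0.03 m).
It also fails if it takes over 61 s, if anything falls off the work surface, if the arm or the gripper's body presses on something with over 40 N, if the wrist force passes 120 N, or if a joint passes its speed limit or range.

## Robot

A 7-joint arm with a two-finger parallel gripper is mounted at the origin on a cart in front of the work surface, level with it; the furniture and walls round the work are solid. World frame = base frame: x ahead of the robot, y to its left, z up, the work surface at z = 0. Lengths are in m, angles in rad, forces in N, time in s.
With the tool pointing down it reaches from about 0.425 to 0.925 m from the base axis. Payload 6.8 kg.
Tool frame: the origin (TCP) lies between the finger pads; the fingertips stand ctrl.tips_ahead ahead of it and the grasp point (between the pads) lies 2 mm behind it (ctrl.tips_ahead is the distance from the TCP to the fingertips, in m); z points along the fingers, y is the line along which they close (so a half turn about z gives the same grasp; the last joint's range is limited). The gripper opens to 85 mm and grips with 20 to 120 N. Pads are 22 mm wide; open, the fingers measure 114 mm over their backs; the gripper's body (76 mm by 85 mm) begins 54 mm behind the grasp point. The pads swing forward as they close: fully open they stand 13 mm farther back than shut.
Start: joints at [-1.247, 0.477, 0.022, 1.555, -0.011, 1.109, -0.083], TCP at [0.282, 0.613, 0.248] pointing down, gripper open.
Joint ranges: [-2.96, 2.96], [-0.34, 2.1], [-1.41, 1.46], [0.24, 2.44], [-1.37, 4.51], [0.17, 1.92], [-2.96, 2.96]. Speed limits (rad/s): [2.39, 2.39, 3.14, 3.14, 3.14, 3.14, 3.14].

## Interface

Orientations are given as a rotation vector (axis times angle).
In Python, from rig import telemetry, cams, ctrl gives the robot as it stands. The module is installed in compiled form; this text tells all that it offers.
- The arm moves only by the tool send_rows, never from a script. Its argument "rows" is text: rows parted by semicolons, each of 5 numbers parted by spaces: the finger opening in cm, from 0 to 8.54, then the shift along the tool's x, y, z in cm, then the turn about the tool's z in degrees. A call has exactly 10 rows; each row is the pose to reach, as a shift and turn from the pose commanded when the call began, along the tool's axes at that moment; what a row does not reach only later rows make up. A row lasts 1/10 s, in which the tool goes at most 50 mm and 8.59 degrees, less where a joint would pass 70% of its speed; a pose out of reach is approached as far as the arm can. A call with a gripper value outside its range is refused whole. The fingers move at their own pace and stop on an object; the grip force is fixed at half the most. Time passes only in rows, so rows that repeat a pose let the fingers close, or fill a call up. It gives the time, the measured TCP pose, the force, the opening and the grip force at its end, in the units of the state.
- telemetry.sense(): the state, without advancing time (a new reading comes with each control period).
- cams.read_camera(name): name is "scene" or "top" or "wrist"; returns a dict with "pixels" (480x640x3 uint8, blue, green, red), "fovy" (degrees; the focal length in pixels is half the picture's height over the tangent of half this angle, whatever the lens; pixels are square), "cx", "cy" (the principal point, pixels), "position" and "attitude" of the camera in the world. Camera axes: x right, y up, looking along -z (the intrinsics and any distortion apply to the point x, -y, -z); pixel columns grow to the right and rows downward; lengths in m; the calibration is good to about 2 mm. A picture is of the moment at which its call begins. There is no depth.
- ctrl.sign_off(): hands the job in; it is judged then, once.
The state is a dict: "t": time; "joint_pos": joint angles; "qd": joint speeds; "effort": joint torques, N m; "tcp_pos": TCP position; "eef_rot": TCP orientation; "wrist_force": force on the tool from outside, world axes, zero at the start; "moment": the same for the moment, N m; "finger_gap": finger opening in m; "grasp_force": force on a finger pad.
Only numpy, scipy, OpenCV 4.12 (cv2) and the standard library are available. Lean on these libraries where they do the work, as an engineer would, in place of code of your own. Each camera call takes 0.05 s, during which the arm holds its last target. There are 200 camera calls.

## Working session

There is one attempt and no reset: what is moved stays moved. The work goes in short steps, Python scripts to look and compute and a tool call to move; the robot and the scene stay as the last step left them, time stands still between calls to the robot, and variables do not carry over. Pictures are saved under pics/ and viewed, at most 11 in all, crops included, and the job is handed in when it is done.

Besides the shell and the picture viewer there is one more tool, called after "Emit:" as name(argument=value, ...) on one line, values as JSON. send_rows: Moves the arm, as the interface text tells. Its arguments: {"type":"object","properties":{"rows":{"type":"string"}},"required":["rows"]}

```bash
mkdir -p pics; python3 - <<'E'
from rig import telemetry,cams,ctrl
import cv2,numpy as np
print(telemetry.sense(), ctrl.tips_ahead)
for n in("scene","top"):
    c=cams.read_camera(n); cv2.imwrite(f"pics/{n}0.png",c["pixels"]); print(n,{k:v for k,v in c.items() if k!="pixels"})
E
```

```text
{'t': 0.0, 'joint_pos': array([-1.24707986,  0.47776016,  0.02234341,  1.55645621, -0.01148451,
        1.10928438, -0.08306943]), 'qd': array([ 0.00072218, -0.00149772,  0.00040507, -0.00126641, -0.00096795,
        0.00150675,  0.001903  ]), 'effort': array([ 2.69179036e-04, -5.96457446e+01,  1.60839479e+00, -2.81200987e+01,
        1.24722728e-02,  9.32920841e-03,  1.73325111e-05]), 'tcp_pos': array([0.28228567, 0.61252549, 0.24735053]), 'eef_rot': array([-6.72901469e-01, -3.06843804e+00,  2.77064808e-03]), 'wrist_force': array([-0.23362934, -0.31338976,  0.45023049]), 'moment': array([0.01817691, 0.00447064, 0.04513917]), 'grasp_force': 0.0, 'finger_gap': 0.08547999202681295} 0.017
scene {'fovy': 47.465408298591285, 'cx': 332.763264458641, 'cy': 238.22630275827478, 'position': array([ 0.00672615, -0.69504321,  0.85558488]), 'attitude': array([ 0.82967023, -0.28447859, -0.58201112])}
top {'fovy': 48.6145680792237, 'cx': 317.26230339429947, 'cy': 241.28009525549137, 'position': array([0.4706613 , 0.00883489, 1.21435602]), 'attitude': array([ 0.04732216, -0.04626486, -1.55798728])}
```

View pics/top0.png

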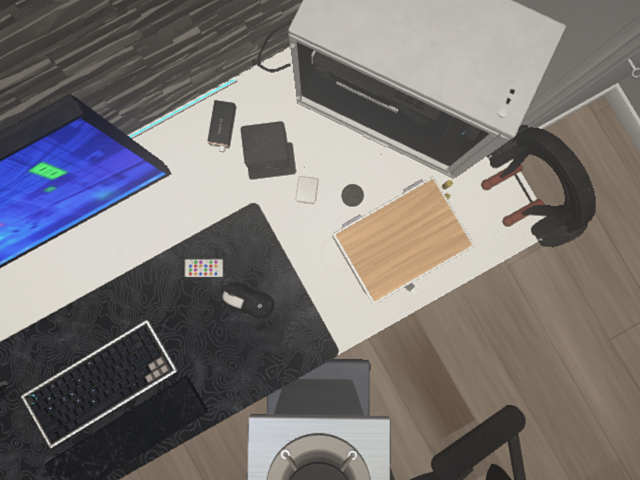

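View pics/scene0.png

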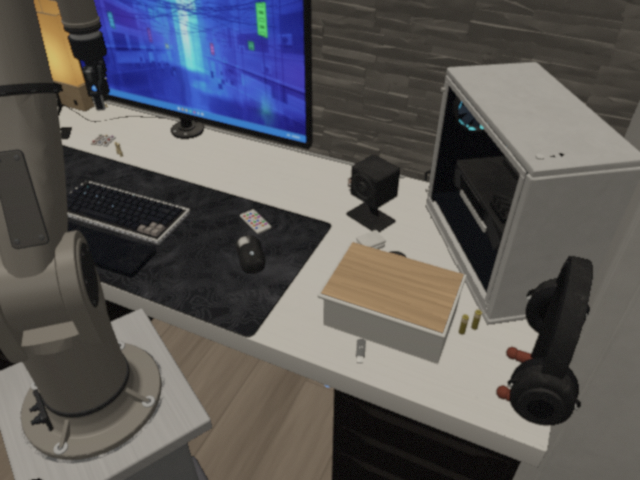

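The top view shows the wood lid with corners at about (334,235), (434,180), (470,243) and (373,300). The front lip faces down-right, with the USB stick at (410,288) and the tower close behind on the right. The scene view shows the same layout from the right, so I'll measure the lid and the tower base.

```bash
cat > h.py <<'E'
import cv2,numpy as np
from scipy.spatial.transform import Rotation as R
from rig import telemetry,cams,ctrl
def ray(c,px):
    px=np.atleast_2d(np.array(px,float)); f=240/np.tan(np.radians(c["fovy"]/2))
    d=np.c_[(px[:,0]-c["cx"])/f,-(px[:,1]-c["cy"])/f,-np.ones(len(px))]
    return R.from_rotvec(c["attitude"]).apply(d)
def onz(c,px,z):
    d=ray(c,px); p=c["position"]; return p+d*((z-p[2])/d[:,2])[:,None]
def proj(c,P):
    f=240/np.tan(np.radians(c["fovy"]/2)); q=R.from_rotvec(c["attitude"]).inv().apply(np.atleast_2d(P)-c["position"])
    return np.c_[c["cx"]+f*q[:,0]/-q[:,2], c["cy"]-f*q[:,1]/-q[:,2]]
E
python3 - <<'E'
from h import *
for n,roi in(("top",(320,165,480,310)),("scene",(310,235,470,340))):
    c=cams.read_camera(n); h=cv2.cvtColor(c["pixels"],cv2.COLOR_BGR2HSV)
    m=cv2.inRange(h,(8,60,90),(25,255,255)); k=np.zeros_like(m); x0,y0,x1,y1=roi; k[y0:y1,x0:x1]=m[y0:y1,x0:x1]
    k=cv2.morphologyEx(k,cv2.MORPH_OPEN,np.ones((5,5)))
    ct=max(cv2.findContours(k,0,2)[0],key=cv2.contourArea)
    P=onz(c,ct[:,0,:],0.109)[:,:2]
    r=cv2.minAreaRect((P*1000).astype(np.float32)); print(n,r); print(cv2.boxPoints(r).round(1).tolist())
    if n=="top":
        print("tower base",onz(c,[(295,100),(450,175)],0.0).round(3)); print("tower top",onz(c,[(290,38),(515,137),(565,25)],0.45).round(3)); print("usb",onz(c,(410,288),.008))
    else: print("tower base",onz(c,[(430,205),(492,318)],0).round(3))
E
```

```text
top ((542.8475952148438, -169.5529022216797), (160.92361450195312, 235.21453857421875), 30.616212844848633)
[[413.70001220703125, -109.30000305175781], [533.5, -311.70001220703125], [672.0, -229.8000030517578], [552.2000122070312, -27.399999618530273]]
tower base [[ 0.872  0.066  0.   ]
 [ 0.7   -0.294  0.   ]]
tower top [[ 0.816  0.054  0.45 ]
 [ 0.672 -0.277  0.45 ]
 [ 0.841 -0.352  0.45 ]]
usb [[ 0.43943895 -0.20100099  0.008     ]]
scene ((547.76220703125, -168.79769897460938), (164.27972412109375, 235.08314514160156), 30.557323455810547)
[[417.29998779296875, -109.30000305175781], [536.7999877929688, -311.79998779296875], [678.2999877929688, -228.3000030517578], [558.7000122070312, -25.799999237060547]]
tower base [[ 0.892  0.07   0.   ]
 [ 0.726 -0.288  0.   ]]
```

Emit:
send_rows(rows="0 -3.6 -3.1 -0.5 8; 0 -7.2 -6.2 -1 16; 0 -10.8 -9.3 -1.5 24; 0 -14.4 -12.4 -2 32; 0 -18 -15.5 -2.5 40; 0 -21.6 -18.6 -3 48; 0 -25.2 -21.7 -3.5 56; 0 -28.8 -24.8 -4 64; 0 -32.4 -27.9 -4.5 72; 0 -36 -31 -5 80")

```text
t: 1.2
tcp_pos: [0.4801, 0.179, 0.2987]
eef_rot: [-2.493, -1.911, -0.001]
wrist_force: [0.9, 0.5, -0.2]
finger_gap: -0.0001
grasp_force: 0.0
```

```bash
cat >> h.py <<'E'
O=np.array([0.5535,-0.1637]); A=np.radians(30.6)
U=np.array([np.cos(A),np.sin(A)]); V=np.array([-U[1],U[0]])
def st(tgt=None):
    "tgt: box-frame x,y and tcp z -> move in tool cm"
    s=telemetry.sense(); M=R.from_rotvec(s["eef_rot"]).as_matrix(); d=s["tcp_pos"][:2]-O
    ang=np.degrees(np.arctan2(M[1,1],M[0,1])); 
    print("t %.2f"%s["t"],"tcp",s["tcp_pos"].round(4),"box xy",(d@U*1000).round(1),(d@V*1000).round(1),"F",s["wrist_force"].round(1),"gap",round(s["finger_gap"],4),"tips",ctrl.tips_ahead,"yang %.1f turn need %.1f"%(ang,(ang+59.4+180)%360-180))
    if tgt is not None:
        w=np.r_[O+U*tgt[0]/1000+V*tgt[1]/1000,tgt[2]/1000]-s["tcp_pos"]; print("shift cm",(M.T@w*100).round(2))
E
python3 -c "
from h import *
st((-130,0,250))"
```

```text
t 1.20 tcp [0.4801 0.179  0.2987] box xy 111.2 332.3 F [ 0.9  0.5 -0.2] gap -0.0001 tips 0.017 yang -15.1 turn need 44.3
shift cm [-40.48   6.91   4.84]
```

Emit:
send_rows(rows="0 -4.05 0.7 0.5 4.5; 0 -8.1 1.4 1 9; 0 -12.2 2.1 1.5 13.5; 0 -16.2 2.8 2 18; 0 -20.3 3.5 2.4 22.5; 0 -24.3 4.1 2.9 27; 0 -28.3 4.8 3.4 31.5; 0 -32.4 5.5 3.9 36; 0 -36.5 6.2 4.4 40; 0 -40.5 6.9 4.8 44.3")

```text
t: 2.2
tcp_pos: [0.4429, -0.2299, 0.2502]
eef_rot: [-3.029, -0.834, -0.001]
wrist_force: [0.7, 0.4, 0.0]
finger_gap: -0.0
grasp_force: 0.0
```

```bash
python3 -c "
from h import *
st((-122,0,100))
for n in ('scene','wrist'):
    c=cams.read_camera(n); cv2.imwrite(f'pics/{n}1.png',c['pixels'])
a=cv2.imread('pics/scene1.png')[180:460,240:560];cv2.imwrite('pics/c1.png',cv2.resize(a,None,fx=2,fy=2))
"
```

```text
t 2.20 tcp [ 0.4429 -0.2299  0.2502] box xy -128.9 -0.7 F [0.7 0.4 0. ] gap -0.0 tips 0.017 yang -59.2 turn need 0.2
shift cm [ 0.68 -0.06 15.02]
```

View pics/wrist1.png

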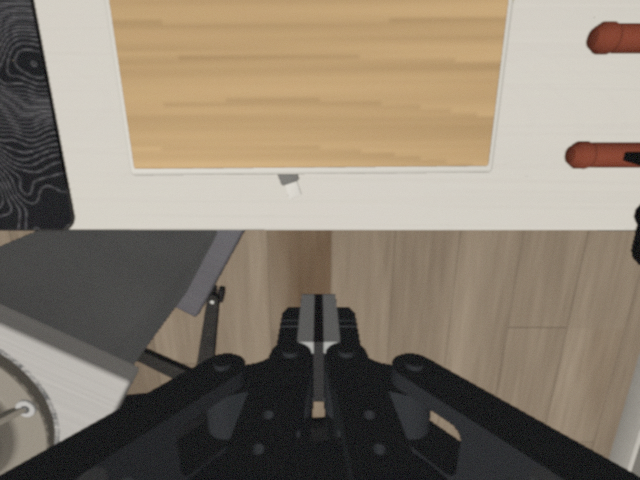

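The wrist view shows the lip edge horizontal at row 173, so the yaw is aligned. The closed fingers at (318,320) are well in front of it. Next I descend and approach the lip.

Emit:
send_rows(rows="0 0 0 2.5 0.2; 0 0 0 5.5 0.2; 0 0 0 8.5 0.2; 0 0.2 0 11 0.2; 0 0.4 0 13 0.2; 0 0.6 0 14.5 0.2; 0 0.7 0 14.8 0.2; 0 1 0 14.8 0.2; 0 1.3 0 14.8 0.2; 0 1.5 0 14.8 0.2")

```text
t: 3.3
tcp_pos: [0.4573, -0.2206, 0.1032]
eef_rot: [3.028, 0.834, 0.003]
wrist_force: [-0.1, 0.3, 0.1]
finger_gap: 0.0001
grasp_force: 0.0
```

```bash
python3 -c "
from h import *
st()
c=cams.read_camera('scene')
a=c['pixels'][200:420,280:520];cv2.imwrite('pics/c2.png',cv2.resize(a,None,fx=2.5,fy=2.5))
"
```

```text
t 3.30 tcp [ 0.4573 -0.2206  0.1032] box xy -111.8 -0.0 F [-0.1  0.3  0.1] gap 0.0001 tips 0.017 yang -59.2 turn need 0.2
```

View pics/c2.png

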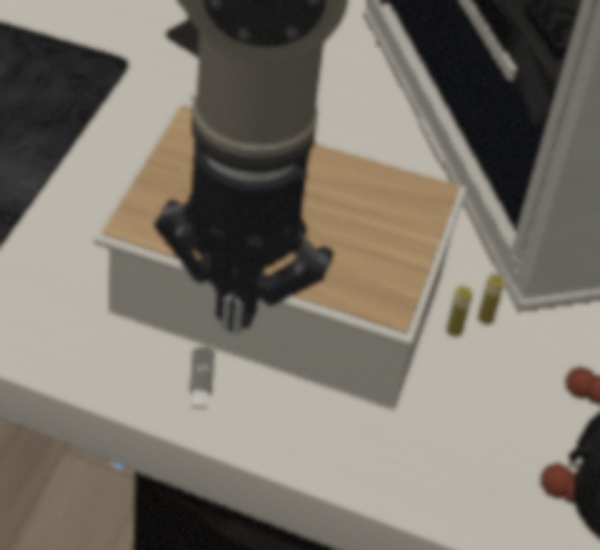

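The fingertip, at (232,318) in the crop, is just in front of the lip. Next is a slow approach until it touches.

Emit:
send_rows(rows="0 0.1 0 0 0; 0 0.2 0 0 0; 0 0.25 0 0 0; 0 0.3 0 0 0; 0 0.35 0 0 0; 0 0.4 0 0 0; 0 0.45 0 0 0; 0 0.5 0 0 0; 0 0.5 0 0 0; 0 0.5 0 0 0")

```text
t: 4.35
tcp_pos: [0.4605, -0.2181, 0.1023]
eef_rot: [-3.029, -0.833, 0.0]
wrist_force: [-0.3, 0.8, -0.2]
finger_gap: -0.0001
grasp_force: 0.0
```

Emit:
send_rows(rows="0 0.05 0 0 0; 0 0.1 0 0 0; 0 0.15 0 0 0; 0 0.2 0 0 0; 0 0.25 0 0 0; 0 0.3 0 0 0; 0 0.35 0 0 0; 0 0.35 0 0 0; 0 0.35 0 0 0; 0 0.35 0 0 0")

```text
t: 5.35
tcp_pos: [0.4616, -0.2174, 0.1022]
eef_rot: [-3.03, -0.83, 0.004]
wrist_force: [-7.5, -3.0, 5.2]
finger_gap: 0.0001
grasp_force: 3.9
```

Contact at about 8 N. I'll lift by friction along the lid's arc.

Emit:
send_rows(rows="0 0 0 -0.3 0; 0 0 0 -0.6 0; 0 0 0 -0.9 0; 0 0.05 0 -1.2 0; 0 0.05 0 -1.5 0; 0 0.1 0 -1.8 0; 0 0.15 0 -2.1 0; 0 0.2 0 -2.4 0; 0 0.25 0 -2.7 0; 0 0.3 0 -3 0")

```text
t: 6.35
tcp_pos: [0.4642, -0.2158, 0.1319]
eef_rot: [3.03, 0.831, -0.005]
wrist_force: [-4.8, -3.9, -0.7]
finger_gap: 0.0001
grasp_force: 3.3
```

```bash
python3 -c "
from h import *
st()
c=cams.read_camera('scene')
a=c['pixels'][200:420,280:520];cv2.imwrite('pics/c3.png',cv2.resize(a,None,fx=2.5,fy=2.5))
"
```

```text
t 6.35 tcp [ 0.4642 -0.2158  0.1319] box xy -103.4 0.6 F [-4.8 -3.9 -0.7] gap 0.0001 tips 0.017 yang -59.3 turn need 0.1
```

View pics/c3.png

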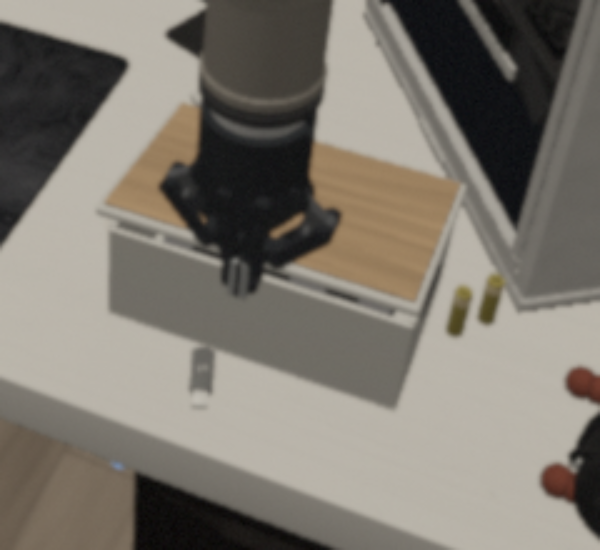

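The lid is rising: the gap under the lip shows along rows 225–310 of the crop, with the finger still on the edge. I'll keep following the arc.

Emit:
send_rows(rows="0 0.15 0 -0.74 0; 0 0.31 0 -1.4 0; 0 0.5 0 -2.06 0; 0 0.71 0 -2.71 0; 0 0.96 0 -3.35 0; 0 1.22 0 -3.98 0; 0 1.51 0 -4.6 0; 0 1.83 0 -5.2 0; 0 2.17 0 -5.8 0; 0 2.53 0 -6.38 0")

```text
t: 7.4
tcp_pos: [0.4867, -0.2025, 0.1961]
eef_rot: [-3.029, -0.831, 0.003]
wrist_force: [-4.7, -2.4, 1.5]
finger_gap: 0.0002
grasp_force: 2.3
```

Emit:
send_rows(rows="0 0.49 0 -0.7 0; 0 1.01 0 -1.38 0; 0 1.56 0 -2.03 0; 0 2.15 0 -2.66 0; 0 2.76 0 -3.25 0; 0 3.41 0 -3.81 0; 0 4.08 0 -4.34 0; 0 4.78 0 -4.83 0; 0 5.5 0 -5.29 0; 0 6.24 0 -5.71 0")

```text
t: 8.4
tcp_pos: [0.5424, -0.1691, 0.2534]
eef_rot: [-3.029, -0.834, -0.001]
wrist_force: [-0.6, 0.2, 0.5]
finger_gap: 0.0002
grasp_force: 0.3
```

```bash
python3 -c "
from h import *
st()
c=cams.read_camera('scene')
a=c['pixels'][140:400,280:520];cv2.imwrite('pics/c4.png',cv2.resize(a,None,fx=2.2,fy=2.2))
"
```

```text
t 8.40 tcp [ 0.5424 -0.1691  0.2534] box xy -12.3 1.0 F [-0.6  0.2  0.5] gap 0.0002 tips 0.017 yang -59.2 turn need 0.2
```

View pics/c4.png

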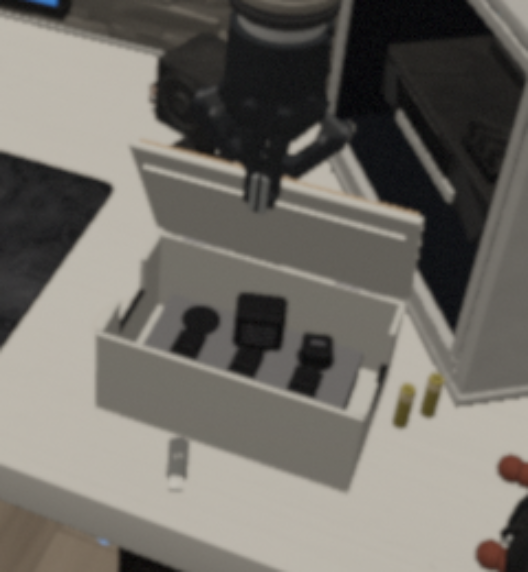

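The charger is in the middle outlet, with its rocker at about (246,360) in the crop; the small plug is right and the cap left. The lid is at about 1.1 rad. I'll push it over.

Emit:
send_rows(rows="0 1 0 -0.4 0; 0 2 0 -0.7 0; 0 3 0 -0.9 0; 0 4 0 -1 0; 0 5 0 -1 0; 0 6 0 -1 0; 0 7 0 -1 0; 0 8 0 -1 0; 0 8.7 0 -1 0; 0 9.3 0 -1 0")

```text
t: 9.45
tcp_pos: [0.622, -0.1219, 0.263]
eef_rot: [-3.029, -0.833, 0.0]
wrist_force: [0.3, 0.2, 0.7]
finger_gap: 0.0001
grasp_force: 0.0
```

```bash
python3 -c "
from h import *
st((-35,0,260))
c=cams.read_camera('scene')
a=c['pixels'][140:400,280:520];cv2.imwrite('pics/c5.png',cv2.resize(a,None,fx=2.2,fy=2.2))
"
```

```text
t 9.45 tcp [ 0.622  -0.1219  0.263 ] box xy 80.2 1.1 F [0.3 0.2 0.7] gap 0.0001 tips 0.017 yang -59.2 turn need 0.2
shift cm [-11.52   0.08   0.31]
```

View pics/c5.png

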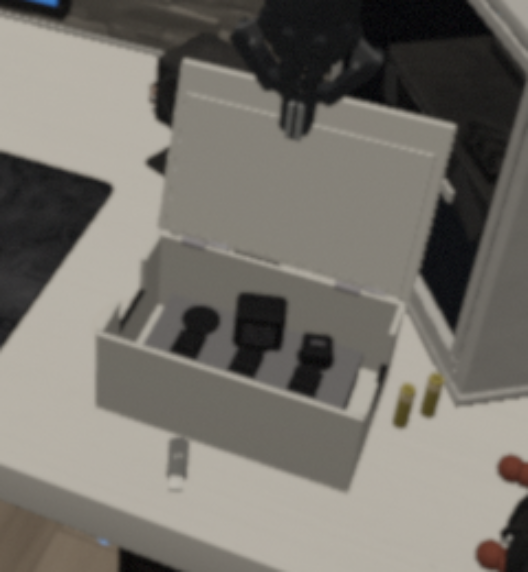

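The lid has passed upright and the finger force is zero. I'll retract to the rocker's x at height.

Emit:
send_rows(rows="0 -1 0 0 0; 0 -3 0 0 0; 0 -5 0 0 0; 0 -7.5 0 0 0; 0 -10 0 0 0; 0 -12.5 0 0 0; 0 -14 0 0 0; 0 -14 0 0 0; 0 -14 0 0 0; 0 -14 0 0 0")

```text
t: 10.5
tcp_pos: [0.5022, -0.193, 0.2632]
eef_rot: [3.028, 0.836, 0.001]
wrist_force: [-0.3, -0.5, -0.3]
finger_gap: 0.0001
grasp_force: 0.0
```

```bash
python3 -c "
from h import *
st((-36,0,120))
c=cams.read_camera('scene');cv2.imwrite('pics/s6.png',c['pixels'])
w=cams.read_camera('wrist');cv2.imwrite('pics/w6.png',w['pixels'])
P=np.array([np.r_[O-.022*U+V*y,0.051] for y in(.056,0,-.056)]+[np.r_[O-.075*U+V*y,0.1] for y in(.12,-.12)])
print(proj(c,P).round(1),proj(w,P).round(1))
a=c['pixels'][150:390,280:520];b=w['pixels']
cv2.imwrite('pics/c6.png',np.hstack([cv2.resize(a,(400,400)),cv2.resize(b,(400,300)).copy() if 0 else cv2.copyMakeBorder(cv2.resize(b,(400,300)),0,100,0,0,0)]))
"
```

```text
t 10.50 tcp [ 0.5022 -0.193   0.2632] box xy -59.1 0.8 F [-0.3 -0.5 -0.3] gap 0.0001 tips 0.017 yang -59.1 turn need 0.3
shift cm [ 2.3   0.09 14.32]
[[361.6 299.5]
 [388.  308. ]
 [415.2 316.8]
 [321.7 290.4]
 [444.2 330.2]] [[253.4 164.3]
 [319.4 164.6]
 [385.4 165. ]
 [163.4 241.3]
 [474.8 242.8]]
```

View pics/c6.png

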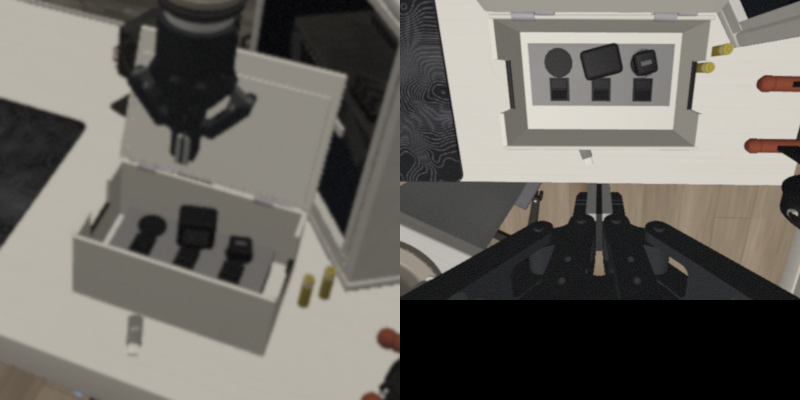

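Lid leaning open. The wrist view shows the middle rocker at about (321,145) in full-size pixels; that is ahead of my prediction, so I'll measure the edges.

```bash
python3 -c "
from h import *
w=cv2.imread('pics/w6.png')
a=w[50:260,180:460];cv2.imwrite('pics/c7.png',cv2.resize(a,(784,588),interpolation=cv2.INTER_CUBIC))
g=cv2.cvtColor(w,6)
print(g[60:250:2,321].tolist()); print(g[60:250:2,350].tolist())
"
```

```text
[214, 214, 214, 215, 208, 153, 128, 62, 36, 40, 51, 49, 55, 57, 49, 52, 50, 50, 51, 55, 49, 54, 52, 52, 51, 56, 56, 56, 54, 51, 39, 33, 45, 55, 52, 56, 53, 57, 51, 52, 50, 41, 41, 36, 35, 34, 32, 39, 36, 35, 62, 118, 140, 139, 149, 208, 217, 215, 217, 217, 216, 216, 216, 215, 216, 216, 215, 216, 217, 214, 216, 217, 215, 189, 115, 115, 112, 114, 114, 113, 113, 114, 115, 113, 111, 118, 114, 169, 207, 204, 209, 210, 211, 211, 208]
[215, 215, 215, 214, 208, 154, 128, 117, 108, 97, 77, 57, 49, 33, 29, 34, 31, 31, 35, 32, 38, 39, 41, 46, 41, 44, 33, 22, 77, 134, 139, 137, 136, 135, 137, 140, 136, 136, 137, 136, 137, 137, 139, 136, 138, 135, 140, 140, 137, 137, 135, 136, 137, 134, 149, 206, 214, 215, 215, 216, 217, 216, 217, 215, 216, 214, 215, 215, 216, 213, 215, 217, 213, 199, 120, 113, 111, 113, 115, 115, 115, 117, 115, 114, 113, 118, 119, 165, 205, 203, 207, 210, 209, 210, 209]
```

View pics/c7.png

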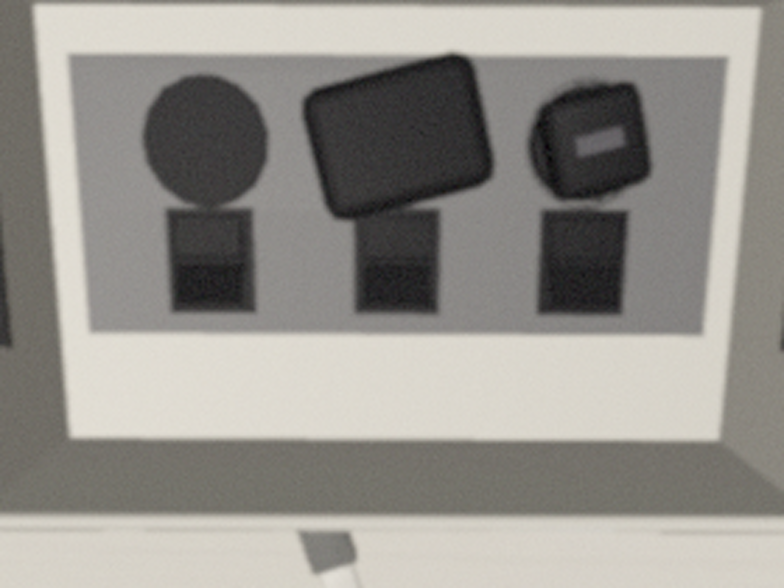

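```bash
python3 -c "
from h import *
st()
w=cams.read_camera('wrist')
for n,p,z in(('rim in',(321,234),.1),('strip front',(350,168.5),.046),('strip rear',(350,70),.046),('pivot',(321.5,143.5),.051),('rocker front lo',(321,161.5),.056),('rockL',(255.5,143.5),.051),('rockR',(388,143.5),.051)):
    d=onz(w,p,z)[0,:2]-O; print(n,(d@U*1000).round(1),(d@V*1000).round(1))
"
```

```text
t 10.60 tcp [ 0.502  -0.1932  0.2631] box xy -59.3 0.8 F [ 0.3 -0.4 -0. ] gap -0.0002 tips 0.017 yang -59.1 turn need 0.3
rim in -68.7 -1.4
strip front -26.0 -26.5
strip rear 52.5 -24.1
pivot -4.7 -1.7
rocker front lo -19.0 -1.3
rockL -5.0 53.4
rockR -4.4 -57.2
```

Emit:
send_rows(rows="0 2 0.12 1 0.3; 0 3.9 0.25 3 0.3; 0 3.9 0.25 6 0.3; 0 3.9 0.25 9 0.3; 0 3.9 0.25 12 0.3; 0 3.9 0.25 14.5 0.3; 0 3.9 0.25 16.5 0.3; 0 3.9 0.25 17.5 0.3; 0 3.9 0.25 18 0.3; 0 3.9 0.25 18 0.3")

```text
t: 11.65
tcp_pos: [0.5361, -0.1761, 0.0831]
eef_rot: [3.031, 0.826, -0.0]
wrist_force: [-0.5, -0.2, 0.5]
finger_gap: -0.0001
grasp_force: 0.0
```

```bash
python3 -c "
from h import *
st((-20.5,-1.7,68))
w=cams.read_camera('wrist');cv2.imwrite('pics/w8.png',w['pixels'][:,80:560])
"
```

```text
t 11.65 tcp [ 0.5361 -0.1761  0.0831] box xy -21.3 -1.8 F [-0.5 -0.2  0.5] gap -0.0001 tips 0.017 yang -59.5 turn need -0.1
shift cm [ 0.08 -0.02  1.51]
```

View pics/w8.png

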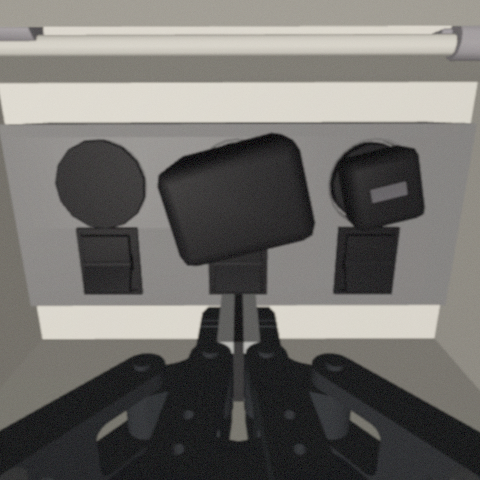

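The fingertip at (238,300) is centred on the middle rocker's front half, with the charger clear. Next I press.

Emit:
send_rows(rows="0 0.05 0 0.4 0; 0 0.05 0 0.7 0; 0 0.05 0 0.9 0; 0 0.05 0 1.1 0; 0 0.05 0 1.25 0; 0 0.05 0 1.4 0; 0 0.05 0 1.5 0; 0 0.05 0 1.6 0; 0 0.05 0 1.7 0; 0 0.05 0 1.7 0")

```text
t: 12.7
tcp_pos: [0.5366, -0.1759, 0.0678]
eef_rot: [-3.03, -0.824, -0.002]
wrist_force: [-5.7, 2.9, 19.5]
finger_gap: -0.0003
grasp_force: 9.8
```

Emit:
send_rows(rows="0 0 0 -0.5 0; 0 0 0 -2 0; 0 0 0 -4 0; 0 0 0 -7 0; 0 0 0 -10 0; 0 -1 0 -13 0; 0 -3 0 -16 0; 0 -4 0 -19 0; 0 -4 0 -19 0; 0 -4 0 -19 0")

```text
t: 13.7
tcp_pos: [0.5022, -0.1961, 0.2571]
eef_rot: [3.031, 0.825, 0.004]
wrist_force: [0.0, -0.4, 0.7]
finger_gap: -0.0002
grasp_force: 0.0
```

```bash
python3 -c "
from h import *
st()
w=cams.read_camera('wrist')['pixels'];s=cams.read_camera('scene')['pixels'][150:390,280:520]
cv2.imwrite('pics/c9.png',np.hstack([cv2.resize(w[60:260,180:460],(480,343),interpolation=2),cv2.resize(s,(320,343))]))
"
```

```text
t 13.70 tcp [ 0.5022 -0.1961  0.2571] box xy -60.7 -1.8 F [ 0.  -0.4  0.7] gap -0.0002 tips 0.017 yang -59.5 turn need -0.1
```

View pics/c9.png

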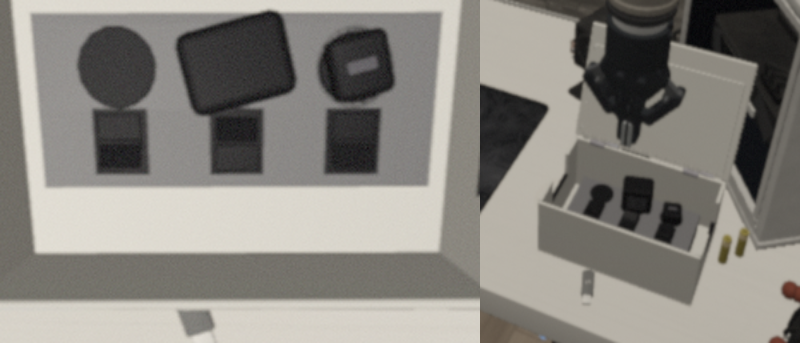

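The middle rocker at (237,142) now has its dark half at the rear, so it has flipped on. The other two are unchanged, the lid is open and nothing is touching.

```bash
python3 -c "
from rig import ctrl
print(ctrl.sign_off())"
```

```text
the job is handed in; nothing more can be done
None
```

The lid leans open by itself, the big charger's (middle) switch is on and the other two are off; I handed the job in, but the sign-off returned no verdict.

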